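Lock a mounted printing die into the press bed with the thumb wedge

ROBOT

A 6-joint arm with a two-finger parallel gripper is mounted at the origin on a cart in front of the work surface, level with it; the furniture and walls round the work are solid. World frame = base frame: x ahead of the robot, y to its left, z up, the work surface at z = 0. Lengths are in m, angles in degrees, forces in N, time in s.
With the tool pointing down it reaches from about 0.4 to 0.825 m from the base axis. Payload 7 kg.
Tool frame: the origin (TCP) lies on the centre line of the jaws, within the pads' length; the fingertips stand 14 mm ahead of it and the grasp point (between the pads) lies 5 mm behind it; z points along the fingers, y is the line along which they close (so a half turn about z gives the same grasp; the last joint's range is limited). The gripper opens to 88 mm and grips with 3 to 60 N. Pads are 19 mm wide; open, the fingers measure 130 mm over their backs; the gripper's body (78 mm by 193 mm) begins 47 mm behind the grasp point.
Start: joints at [92.195, 20.546, 0.682, 0, -70.136, -16.507], TCP at [0.167, 0.654, 0.241] pointing down, gripper open.
Joint ranges: [-176.03, 176.03], [-82.01, 121.73], [-58.28, 71.71], [-173.87, 95.51], [-174.79, -0.11], [-173.66, 173.66]. Speed limits (degrees/s): [136.94, 136.94, 172.46, 180, 180, 180].

INTERFACE

Orientations are given as [roll, pitch, yaw] about the fixed x, y, z axes, in that order (R = Rz(yaw) Ry(pitch) Rx(roll)).
In Python, from plant import r gives the robot as it stands.
- The arm moves only by the tool send_rows, never from a script. Its argument "steps" is a list of rows, each an object with "dp": the shift along the tool's x, y, z in mm, a list of three; "roll": the turn about the tool's z in rad; "jaw": the opening in per cent of the stroke, from 0 (shut) to 100 (fully open). In form: [{"dp": [tx, ty, tz], "roll": roll, "jaw": jaw}, ...]. A call has 1 to 5 rows; each row is the pose to reach, as a shift and turn from the pose commanded when the call began, along the tool's axes at that moment; what a row does not reach only later rows make up. A row lasts 1/8 s, in which the tool goes at most 62.5 mm and 10.7 degrees, less where a joint would pass 70% of its speed; a pose out of reach is approached as far as the arm can. A call with a gripper value outside its range is refused whole. The fingers move at their own pace and stop on an object; "newtons" is the grip in N (left out, the last holds). Time passes only in rows, so rows that repeat a pose let the fingers close. It gives the time, the measured TCP pose, the force, the opening and the grip force at its end, in the units of the state.
- r.get_state(): the state, without advancing time (a new reading comes with each control period).
- r.capture(name): name is "side" or "top" or "wrist"; returns a dict with "image" (420x560x3 uint8, blue, green, red), "K" (3x3 intrinsics, pixels), "rvec" (rotation vector, rad) and "tvec" (3), from world to camera coordinates, as OpenCV has them. Camera axes: x right, y down, z forward; pixel columns grow to the right and rows downward; lengths in m; the calibration is good to about 2 mm. The wrist camera is an equidistant fisheye: a pixel r from the principal point sees the ray r / f radians off the axis. A picture is of the moment at which its call begins. There is no depth.
- r.close_job(): hands the job in; it is judged then, once.
The state is a dict: "time_s": time; "joints": joint angles; "qd": joint speeds; "joint_torque": joint torques, N m; "tcp_pos": TCP position; "eef_rot": TCP orientation; "contact_force": force on the tool from outside, world axes, zero at the start; "moment": the same for the moment, N m; "gripper_width": finger opening in m; "gripper_force": force on a finger pad.
Only numpy, scipy, OpenCV 4.12 (cv2) and the standard library are available. Lean on these libraries where they do the work, as an engineer would, in place of code of your own. Each camera call takes 0.05 s, during which the arm holds its last target. There are 200 camera calls.

TASK

Lock the copper-faced printing die into the grey press bed, ready to print place cards: set it gently on the bed, copper face up and lengthways between the sliding bar and the head rail, about on the scribed centre line; then push the brass thumb wedge along its ramp until the bar is jammed fast against the die, with a firm thumb push of about 18 N but never over 25 N, so that the lock stays tight when you let go. Leave the jars, the eraser and the bone folder where they are.

Things in the scene. Friction and masses are not known exactly. Their poses are not given: they have to be found in the camera images.
- bed: Grey press bed fixed to the table: plate 176 mm (x) by 230 mm (y), origin at the centre of its underside, upper face 12 mm higher; x points from ramp rail to head rail. Rails and bar stand 14 mm above the plate. Steel head rail across the +x side, 176 mm long, set by hand: its face lies anywhere from x = +56 to +61 mm, not measured. A line is scribed at y = 0 from bar to head rail.
- ramp_mid (a point): Point on the working face of the fixed steel ramp rail at bed (-45, 0) mm, 7 mm above the plate; axes as the bed's. The rail is set askew: in plan its face runs along bed x = -45 mm - 0.22 y, from y = -52 to +90 mm, so the channel between it and the bar narrows toward -y. The wedge lies in this channel and tightens toward bed -y.
- lock_bar (a joint): Travel of the sliding bar toward the head rail (bed +x), m, 0 to 0.022; starts at 0 to 0.002. The bar's face toward the die is at bed x = -10.8 mm + this value. It slides freely (1 N of friction) and only the wedge locks it: with the die in place 5 to 12 mm of slack are left for the wedge to take up.
- bar_face (a point): Point on the sliding bar's face toward the die, at bed y = 0, 7 mm above the plate; axes as the bed's. The aluminium bar is 22 mm (x) by 176 mm (y, bed y = -98 to +78 mm) by 14 mm high, its back (toward the wedge) 22 mm behind this face. Its ends run between guides 10 mm high, 62 mm (x) by 11 mm, centred at bed (6, -104) and (6, +84) mm.
- wedge: Loose brass thumb wedge, about 0.16 kg, 60 mm long (y), 13 mm high; in plan 14 mm thick at its thin end (-y), 27 mm at its thick end (+y). Origin at the middle of its underside; flat face x = +10.5 mm (to the bar), ramp face x = -10.5 mm - 0.22 y. A thumb rib 20 mm (x) by 10 mm (y) at y = 20 to 30 mm stands 22 mm high. Starts loose in the channel at bed y = +46 to +60 mm, axes as the bed's.
- wedge_heel (a point): Middle of the wedge's heel, the end face (wedge y = +33 mm) to push on, 22 mm wide, 1 to 12 mm above the plate; this point is 6 mm above it. A closed gripper can follow it down the channel. It goes 35 to 80 mm toward bed -y, then jams: the push rises several N per mm, and it stays where driven. A push of 18 N leaves some 8 N on the bar: under 5 N is loose, over 24 N strains it.
- die_block: Printing die: copper plate with a leaf sprig in relief on a wood block, 60 mm (x) by 44 mm (y) by 22 mm high (relief 1 mm more), about 0.14 kg, loose; origin at the centre of its underside. Lies copper up on the table, left of the bed; grip it across the 44 mm. On the bed its 60 mm go along the bed's x, either way round.
- rinse_jar: Glass rinse jar, 65 mm across, 81 mm high, origin at its foot; leave alone.
- ink_r1: Capped ink jar, 46 mm across, 35 mm high, origin at its foot; leave alone.
- eraser: Blue and white eraser, 58 x 23 x 13 mm; leave alone.
- bone_folder: Bone folder, 147 x 22 x 4 mm, flat on the table; leave alone.

How it is judged (in metres and radians):
On the way:
1. the die lies copper up on the bed between bar and head rail, let go (z of die_block in the frame of bed between 0.009 and 0.0145 m and x of die_block in the frame of bed between 0.016 and 0.036 m and y of die_block in the frame of bed between -0.015 and 0.015 m and angle between die_block's own z axis and vertical below 0.05 rad and contact force between the fingers and die_block below 0.2 N), for 0.2 s.
At the end, for the whole second after the job is handed in: The die lies flat on the bed, copper up, its middle within 15 mm of the scribed centre line and square to the bed within 0.05 rad, gripped between bar and head rail (bar presses on it with over 4 N); the wedge lies flat on the bed and, let go, still presses the bar with over 5 N; both at rest (z of die_block in the frame of bed between 0.009 and 0.0145 m and x of die_block in the frame of bed between 0.016 and 0.036 m and y of die_block in the frame of bed between -0.015 and 0.015 m and angle between die_block's own z axis and vertical below 0.05 rad and angle between the x axis of die_block and the x axis of bed, either way round below 0.05 rad and contact force between wedge and lock_bar above 5 N and contact force between die_block and lock_bar above 4 N and z of wedge in the frame of bed between 0.009 and 0.0145 m and angle between wedge's own z axis and vertical below 0.06 rad and linear speed of each of wedge, die_block below 0.01 m/s); the robot touches nothing.
It fails at once if wedge forced: it presses on the bar with over 24 N (contact force between wedge and lock_bar above 24 N).
It fails at once if the die is slammed or forced onto the bed or the bar, over 30 N (contact force between die_block and bed above 30 N).
It fails at once if the rinse jar or the ink jar is moved over 30 mm or tipped (distance of any of rinse_jar, ink_r1 from where it was at the start of the episode above 0.03 m or angle between any of rinse_jar, ink_r1's own z axis and vertical above 0.35 rad).
It fails at once if the eraser or the bone folder is moved over 30 mm (distance of any of eraser, bone_folder from where it was at the start of the episode above 0.03 m).
It also fails if it takes over 59 s, if anything falls off the work surface, if the arm or the gripper's body presses on something with over 40 N, if the wrist force passes 120 N, or if a joint passes its speed limit or range.

## Working session

There is one attempt and no reset: what is moved stays moved. The work goes in short steps, Python scripts to look and compute and a tool call to move; the robot and the scene stay as the last step left them, time stands still between calls to the robot, and variables do not carry over. Pictures are saved under pics/ and viewed, at most 13 in all, crops included, and the job is handed in when it is done.

Besides the shell and the picture viewer there is one more tool, called as name([rows], argument=value, ...), one row to a line, values as JSON. send_rows: Moves the arm, as the interface text tells. Its arguments: {"type":"object","properties":{"steps":{"type":"array","items":{"type":"object","properties":{"dp":{"type":"array","items":{"type":"number"}},"roll":{"type":"number"},"jaw":{"type":"number"}}}},"newtons":{"type":"number"}},"required":["steps"]}

```bash
mkdir -p pics
cat > h.py <<'E'
import numpy as np, cv2
from plant import r
def cap(n,f=None):
    c=r.capture(n)
    if f: cv2.imwrite('pics/'+f,c['image'])
    return c
def ray(c,u,v,fish=False):
    K=np.array(c['K']);R=cv2.Rodrigues(np.array(c['rvec'],float))[0];t=np.array(c['tvec'],float).ravel()
    x=(u-K[0,2])/K[0,0];y=(v-K[1,2])/K[1,1]
    if fish:
        th=np.hypot(x,y);s=np.sin(th)/max(th,1e-9);d=np.array([x*s,y*s,np.cos(th)])
    else: d=np.array([x,y,1.])
    return -R.T@t,R.T@d
def onz(c,u,v,z,fish=False):
    o,d=ray(c,u,v,fish);return o+d*(z-o[2])/d[2]
E
python3 - <<'E'
from h import *
for n in ['top','side','wrist']:
    c=cap(n,n+'0.png');o,d=ray(c,280,210,n=='wrist');print(n,o.round(3),d.round(3),np.array(c['K'])[0,0])
s=r.get_state();print(s['tcp_pos'],s['eef_rot'],s['time_s'])
cv2.imwrite('pics/both0.png',np.hstack([cv2.imread('pics/%s0.png'%n)[:, 80:480] for n in('side','wrist')]))
E
```

```text
top [0.317 0.146 1.056] [ 0.224 -0.007 -0.975] 535.9166566516725
side [ 0.197 -0.423  0.576] [ 0.441  0.673 -0.595] 437.80082808005193
wrist [0.237 0.635 0.384] [-0.27  0.08 -0.96] 325.19226210127806
[0.16680657 0.65369401 0.23985285] [ 1.79928682e+02 -6.79573015e-03 -1.43182534e+01] 0.15
```

View pics/top0.png

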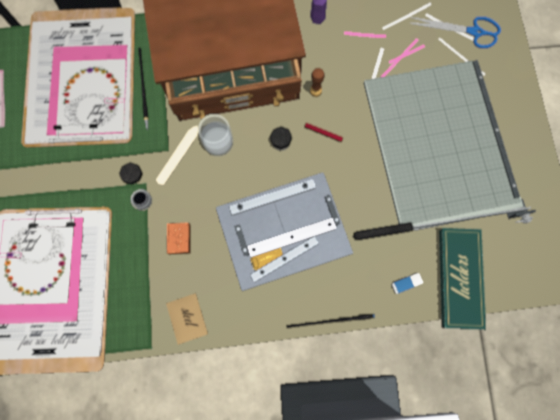

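View pics/both0.png

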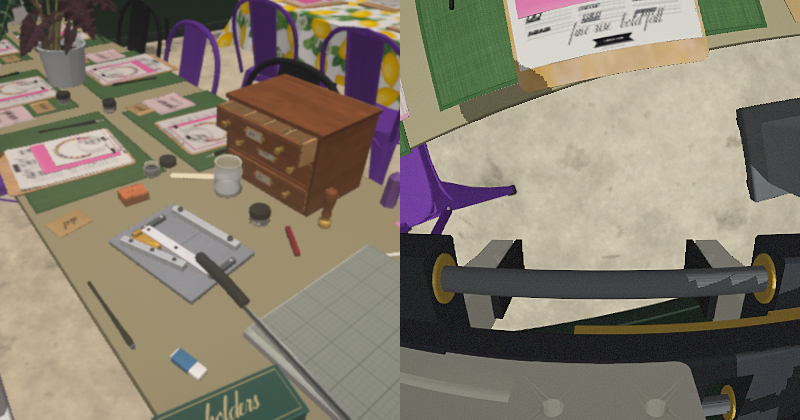

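The top view shows the die (orange-copper) at about (178,238) and the bed centred near (284,231), with the head rail on top at (272,196). The wedge is at (266,258), the rinse jar at (215,133) and the cutter handle at (383,231). I'll measure corners next.

Run:
```python
from h import *
c=cap('top');im=c['image'];hsv=cv2.cvtColor(im,cv2.COLOR_BGR2HSV)
cr=im[165:300,150:365];cv2.imwrite('pics/crop1.png',cv2.resize(cr,None,fx=3.7,fy=3.7,interpolation=cv2.INTER_CUBIC))
def rect(mask,z,name,lo=50):
    cs,_=cv2.findContours(mask,cv2.RETR_EXTERNAL,cv2.CHAIN_APPROX_NONE)
    k=max(cs,key=cv2.contourArea)
    P=np.array([onz(c,u,v,z)[:2] for u,v in k[:,0]])*1000
    rc=cv2.minAreaRect(P.astype(np.float32));print(name,cv2.contourArea(k),np.round(rc[0],1),np.round(rc[1],1),round(rc[2],2));return k
def roi(m,x0,y0,x1,y1):
    o=np.zeros_like(m);o[y0:y1,x0:x1]=m[y0:y1,x0:x1];return o
print(hsv[238,178],hsv[258,266],hsv[210,250],hsv[190,200],hsv[220,290])
d=roi(cv2.inRange(hsv,(3,120,90),(16,255,255)),155,210,200,265);rect(d,.022,'die')
w=roi(cv2.inRange(hsv,(14,150,120),(30,255,255)),240,235,300,280);rect(w,.025,'wedge')
# bed: bluish grey vs. table (yellowish)
b=roi(cv2.inRange(hsv,(85,15,60),(130,255,255)),200,160,354,300)
b=cv2.morphologyEx(b,cv2.MORPH_CLOSE,np.ones((9,9)));rect(b,.012,'bed')
k=cv2.convexHull(max(cv2.findContours(b,0,2)[0],key=cv2.contourArea));print(cv2.approxPolyDP(k,4,True)[:,0].tolist())
```

```text
[ 10 153 206] [ 23 153 236] [108  25 154] [ 24  59 164] [108  26 174]
die 646.5 [515.5 342. ] [43.3 60.3] 87.82
wedge 209.0 [463.5 171.9] [20.  56.9] 22.06
bed 9583.5 [516.5 135.6] [172.2 226.7] 13.95
[[322, 174], [351, 252], [242, 289], [217, 208]]
```

View pics/crop1.png

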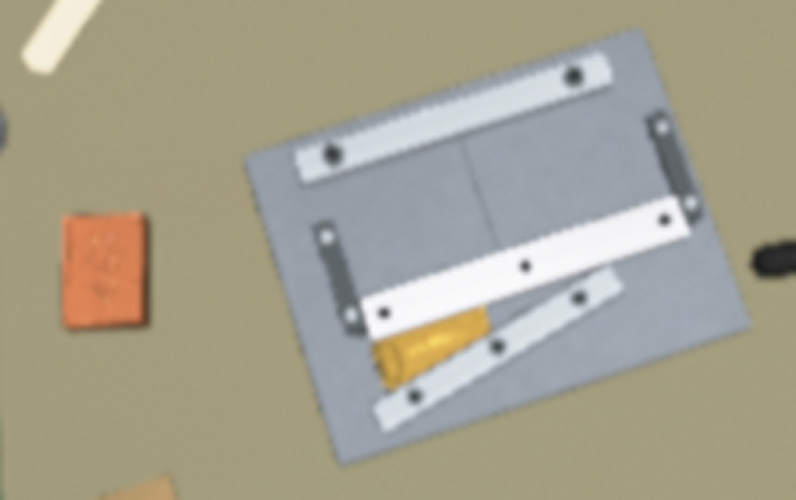

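The crop shows the die upright at the left, the scribed line from about (463,140) to (498,245), the wedge at the left of the channel and the bar at its start. Bed centre is roughly (516,136) mm with yaw about 14°. Now I'll work out the hover over the die.

```bash
cat >> h.py <<'E'
def go(x,y,z,yaw):
    s=r.get_state();p=np.array(s['tcp_pos'])*1000;w=s['eef_rot'][2];a=np.radians(w)
    dx,dy,dz=np.array([x,y,z])-p
    print('dp',np.round([dx*np.cos(a)+dy*np.sin(a),dx*np.sin(a)-dy*np.cos(a),-dz],1),'roll',round(-np.radians((yaw-w+180)%360-180),4),'now',p.round(1),np.round(s['eef_rot'],2),'t',s['time_s'])
E
python3 - <<'E'
from h import *
go(515.5,342,130,-2.2)
c=cap('top')
L={'rail0':(333,154,.026),'rail1':(573,76,.026),'bar0':(384,313,.026),'bar1':(525,266,.026),'bar2':(665,219,.026),'ln0':(463,140,.012),'ln1':(498,245,.012),
'r0':(415,397,.026),'r1':(497,346,.026),'r2':(579,298,.026),'c1':(640,28,.012),'c2':(750,327,.012),'c3':(341,466,.012),'c4':(246,158,.012),
'rf0':(305,184,.026),'rf1':(612,82,.026)}
for th in (14,):
  a=np.radians(th)
  for k,(u,v,z) in L.items():
    p=onz(c,150+u/3.7-.36,165+v/3.7-.36,z)[:2]*1000;d=p-[516.5,135.6]
    print(k,p.round(1),'bed',np.round([d[0]*np.cos(a)+d[1]*np.sin(a),-d[0]*np.sin(a)+d[1]*np.cos(a)],1))
E
```

```text
dp [414.9 215.9 110. ] roll -0.2114 now [166.8 653.8 240. ] [ 1.7994e+02 -1.0000e-02 -1.4310e+01] t 0.2
rail0 [568.  217.6] bed [69.8 67.1]
rail1 [600.6  86.1] bed [ 69.7 -68.4]
bar0 [480.4 196.2] bed [-20.4  67.5]
bar1 [499.3 120.5] bed [-20.3 -10.5]
bar2 [518.4  44.5] bed [-20.2 -88.9]
ln0 [573.5 147.9] bed [58.3 -1.9]
ln1 [514.3 133.6] bed [-2.6 -1.4]
r0 [435.3 183.1] bed [-67.3  65.7]
r1 [458.3 138.6] bed [-55.7  17. ]
r2 [480.   93.7] bed [-45.5 -31.9]
c1 [628.8  46.1] bed [  87.3 -114. ]
c2 [459.5   4.1] bed [ -87.1 -113.8]
c3 [404.3 224.5] bed [-87.4 113.4]
c4 [573.  265.6] bed [ 86.3 112.5]
rf0 [552.8 233.5] bed [58.9 86.2]
rf1 [595.6  65.4] bed [ 59.8 -87.2]
```

send_rows([
  {"dp":[52,27,14],"roll":-0.03,"jaw":100},
  {"dp":[104,54,28],"roll":-0.06,"jaw":100},
  {"dp":[156,81,42],"roll":-0.1,"jaw":100},
  {"dp":[208,108,56],"roll":-0.15,"jaw":100},
  {"dp":[260,135,70],"roll":-0.2114,"jaw":100},
])

```text
time_s: 0.88
tcp_pos: [0.3866, 0.4576, 0.1703]
eef_rot: [-180.0, -0.0, -2.1]
contact_force: [0.9, -0.0, -0.8]
gripper_width: 0.0878
gripper_force: 0.0
```

Run:
```python
from h import *
go(515.5,342,130,-2.2)
```

```text
dp [133.  110.9  40.3] roll 0.0023 now [386.6 457.6 170.3] [-1.7998e+02 -1.0000e-02 -2.0700e+00] t 0.875
```

send_rows([
  {"dp":[33,28,10],"roll":0.002,"jaw":100},
  {"dp":[66,56,20],"roll":0.002,"jaw":100},
  {"dp":[100,84,30],"roll":0.002,"jaw":100},
  {"dp":[133,111,40],"roll":0.002,"jaw":100},
  {"dp":[133,111,40],"roll":0.002,"jaw":100},
])

```text
time_s: 1.5
tcp_pos: [0.5153, 0.3405, 0.1293]
eef_rot: [179.9, 0.1, -2.5]
contact_force: [-0.1, 0.7, -0.0]
gripper_width: 0.0879
gripper_force: 0.0
```

Run:
```python
from h import *
go(515.5,342,18,-2.2)
c=cap('wrist','w1.png');hsv=cv2.cvtColor(c['image'],cv2.COLOR_BGR2HSV)
m=cv2.inRange(hsv,(3,120,60),(16,255,255));cs=cv2.findContours(m,0,1)[0]
for k in sorted(cs,key=cv2.contourArea)[-2:]:
  P=np.array([onz(c,u,v,.0225,True)[:2] for u,v in k[:,0]])*1000
  print(cv2.contourArea(k),cv2.boundingRect(k),cv2.minAreaRect(P.astype(np.float32)))
```

```text
dp [ 1.000e-01 -1.600e+00  1.113e+02] roll -0.0055 now [515.3 340.5 129.3] [ 1.799e+02  7.000e-02 -2.510e+00] t 1.5
8.5 (2, 241, 4, 7) ((485.625, 661.2499389648438), (5.513577461242676, 6.808509826660156), 65.36604309082031)
3801.0 (252, 165, 55, 75) ((519.4779663085938, 342.77191162109375), (43.07096862792969, 61.648834228515625), 87.88386535644531)
```

View pics/w1.png

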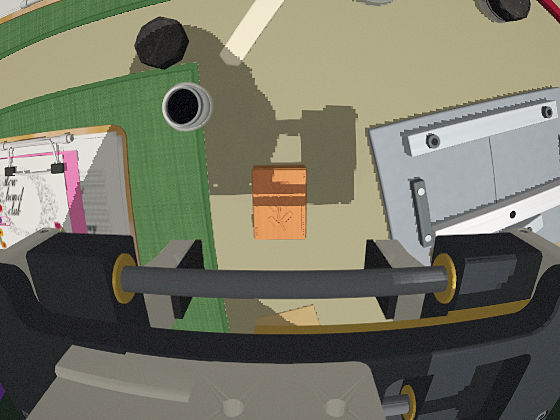

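The wrist view shows the die centred at about (279,202) between the open fingers, with both jars clear of it. Going down.

send_rows([
  {"dp":[1,-2,35],"roll":-0.006,"jaw":100},
  {"dp":[1,-2,65],"roll":-0.006,"jaw":100},
  {"dp":[1,-2,90],"roll":-0.006,"jaw":100},
  {"dp":[1,-2,106],"roll":-0.006,"jaw":100},
  {"dp":[1,-2,111],"roll":-0.006,"jaw":100},
])

```text
time_s: 2.17
tcp_pos: [0.5146, 0.3452, 0.0189]
eef_rot: [180.0, 0.0, -1.9]
contact_force: [-0.3, 0.7, 0.5]
gripper_width: 0.0876
gripper_force: 0.0
```

send_rows([
  {"dp":[0,0,0],"roll":0,"jaw":40},
  {"dp":[0,0,0],"roll":0,"jaw":40},
  {"dp":[0,0,0],"roll":0,"jaw":40},
  {"dp":[0,0,0],"roll":0,"jaw":40},
  {"dp":[0,0,0],"roll":0,"jaw":40},
], newtons=15)

```text
time_s: 2.8
tcp_pos: [0.5152, 0.3448, 0.0198]
eef_rot: [-180.0, -0.0, -2.0]
contact_force: [0.8, 0.6, 2.7]
gripper_width: 0.044
gripper_force: 15.0
```

send_rows([
  {"dp":[0,0,-15],"roll":0,"jaw":40},
  {"dp":[0,0,-40],"roll":0,"jaw":40},
  {"dp":[0,0,-70],"roll":0,"jaw":40},
  {"dp":[0,0,-80],"roll":0,"jaw":40},
  {"dp":[0,0,-80],"roll":0,"jaw":40},
])

```text
time_s: 3.42
tcp_pos: [0.5153, 0.3451, 0.1004]
eef_rot: [-179.9, -0.0, -2.0]
contact_force: [-0.1, -0.2, -1.7]
gripper_width: 0.0436
gripper_force: 15.0
```

Run:
```python
from h import *
go(540.8,140.6,90,14)
```

```text
dp [ 32.6 203.5  10.4] roll -0.2788 now [515.3 345.1 100.4] [-1.7992e+02 -5.0000e-02 -1.9700e+00] t 3.425
```

send_rows([
  {"dp":[7,42,2],"roll":-0.06,"jaw":40},
  {"dp":[14,86,4],"roll":-0.12,"jaw":40},
  {"dp":[21,130,6],"roll":-0.18,"jaw":40},
  {"dp":[28,174,8],"roll":-0.23,"jaw":40},
  {"dp":[32.6,203.5,10],"roll":-0.279,"jaw":40},
])

```text
time_s: 4.05
tcp_pos: [0.5398, 0.1381, 0.0881]
eef_rot: [180.0, 0.1, 14.0]
contact_force: [0.4, -0.3, -2.0]
gripper_width: 0.0439
gripper_force: 15.0
```

send_rows([
  {"dp":[0,0,15],"roll":0,"jaw":40},
  {"dp":[0,0,20],"roll":0,"jaw":40},
  {"dp":[0,0,20],"roll":0,"jaw":40},
])

```text
time_s: 4.42
tcp_pos: [0.5402, 0.1408, 0.0685]
eef_rot: [180.0, 0.1, 14.0]
contact_force: [-0.0, -0.1, -1.7]
gripper_width: 0.0437
gripper_force: 15.0
```

Run:
```python
from h import *
go(540.8,140.6,40,14)
c=cap('wrist');cv2.imwrite('pics/w2.png',cv2.resize(c['image'][100:320,130:430],None,fx=2.6,fy=2.6,interpolation=cv2.INTER_CUBIC))
d=cap('side');cv2.imwrite('pics/s2.png',cv2.resize(d['image'][180:320,170:360],None,fx=4,fy=4,interpolation=cv2.INTER_CUBIC))
```

```text
dp [ 0.5  0.3 28.5] roll 0.0008 now [540.2 140.8  68.5] [1.7996e+02 1.1000e-01 1.4040e+01] t 4.425
```

View pics/w2.png

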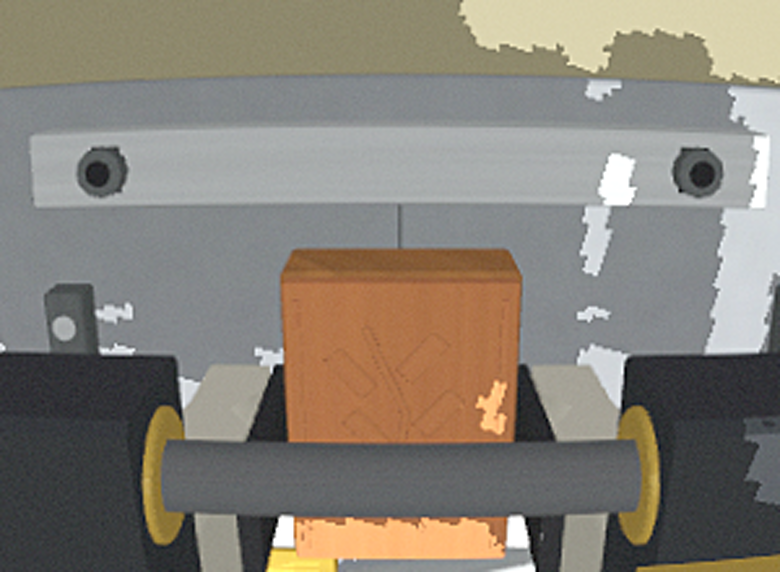

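View pics/s2.png

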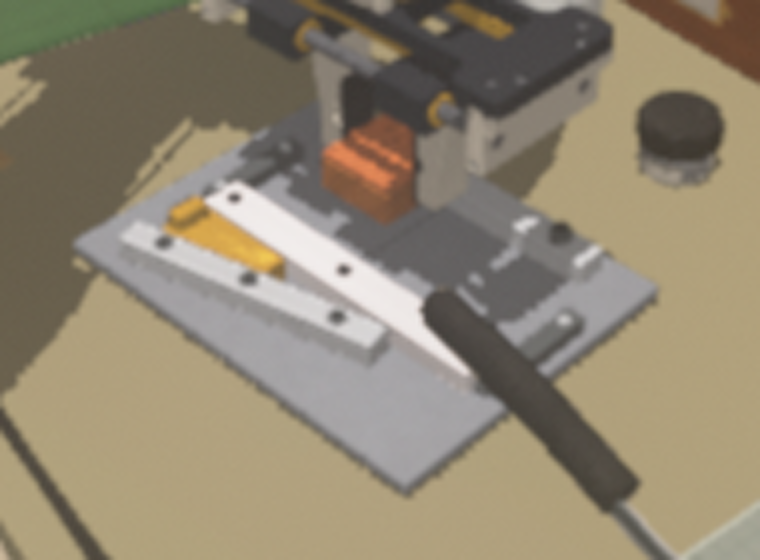

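The wrist view shows the die square between the fingers with the scribed line at about column 400, the die's midpoint at 401, and the rail edge at row 206. The side view shows it above the bed, level. Checking clearance numerically.

Run:
```python
from h import *
c=cap('wrist');a=np.radians(14)
for n,u,v,z in [('rail',400,206,.026),('railL',40,206,.026),('railR',750,206,.026),('die+x bot',400,250,.0495),('die+x top',400,281,.0715),('die-x top',400,558,.0715),('line',400,225,.012),('dieL',283,281,.0715),('dieR',521,281,.0715),('screwL',103,172,.026),('screwR',698,172,.026)]:
    d=onz(c,130+(u+.5)/2.6-.5,100+(v+.5)/2.6-.5,z,True)[:2]*1000-[516.5,135.6]
    print(n,np.round([d[0]*np.cos(a)+d[1]*np.sin(a),-d[0]*np.sin(a)+d[1]*np.cos(a)],1))
```

```text
rail [60.6 -1.2]
railL [61.5 85.4]
railR [ 61.7 -85.1]
die+x bot [56.1 -1.3]
die+x top [55.9 -1.3]
die-x top [-2.1 -1.3]
line [53.2 -1.2]
dieL [55.9 19.4]
dieR [ 56.  -22.6]
screwL [69.3 68.2]
screwR [ 69.5 -70.9]
```

Gaps of about 4–5 mm on both sides; lowering.

send_rows([
  {"dp":[0,0,12],"roll":0,"jaw":40},
  {"dp":[0,0,22],"roll":0,"jaw":40},
  {"dp":[0,0,30],"roll":0,"jaw":40},
  {"dp":[0,0,33],"roll":0,"jaw":40},
  {"dp":[0,0,35],"roll":0,"jaw":40},
])

```text
time_s: 5.2
tcp_pos: [0.5408, 0.1403, 0.0343]
eef_rot: [180.0, 0.0, 14.0]
contact_force: [1.0, -0.2, -1.3]
gripper_width: 0.0438
gripper_force: 15.0
```

send_rows([
  {"dp":[0,0,0.7],"roll":0,"jaw":40},
  {"dp":[0,0,1.3],"roll":0,"jaw":40},
  {"dp":[0,0,1.3],"roll":0,"jaw":40},
])

```text
time_s: 5.58
tcp_pos: [0.5408, 0.1404, 0.0334]
eef_rot: [-180.0, -0.0, 14.0]
contact_force: [-0.0, 0.4, -0.5]
gripper_width: 0.0438
gripper_force: 15.0
```

send_rows([
  {"dp":[0,0,0.5],"roll":0,"jaw":40},
  {"dp":[0,0,1.0],"roll":0,"jaw":40},
  {"dp":[0,0,1.0],"roll":0,"jaw":40},
])

```text
time_s: 5.95
tcp_pos: [0.5407, 0.1404, 0.0322]
eef_rot: [180.0, 0.0, 14.0]
contact_force: [0.2, -0.6, -2.0]
gripper_width: 0.0438
gripper_force: 15.0
```

send_rows([
  {"dp":[0,0,0.4],"roll":0,"jaw":40},
  {"dp":[0,0,0.8],"roll":0,"jaw":40},
  {"dp":[0,0,0.8],"roll":0,"jaw":40},
])

```text
time_s: 6.32
tcp_pos: [0.5408, 0.1404, 0.0317]
eef_rot: [180.0, -0.0, 14.0]
contact_force: [-2.3, -0.5, 4.4]
gripper_width: 0.0439
gripper_force: 15.0
```

send_rows([
  {"dp":[0,0,0],"roll":0,"jaw":54},
  {"dp":[0,0,0],"roll":0,"jaw":62},
  {"dp":[0,0,0],"roll":0,"jaw":75},
  {"dp":[0,0,0],"roll":0,"jaw":80},
])

```text
time_s: 6.82
tcp_pos: [0.5407, 0.1404, 0.0314]
eef_rot: [180.0, 0.0, 14.0]
contact_force: [-0.1, -0.2, -0.5]
gripper_width: 0.0676
gripper_force: 0.0
```

send_rows([
  {"dp":[0,0,-15],"roll":0,"jaw":80},
  {"dp":[0,0,-45],"roll":0,"jaw":80},
  {"dp":[0,0,-80],"roll":0,"jaw":80},
  {"dp":[0,0,-110],"roll":0,"jaw":50},
  {"dp":[0,0,-110],"roll":0,"jaw":0},
])

```text
time_s: 7.45
tcp_pos: [0.5424, 0.1412, 0.1453]
eef_rot: [-179.9, -0.3, 14.0]
contact_force: [0.2, 0.2, -0.2]
gripper_width: 0.0554
gripper_force: 0.0
```

Run:
```python
from h import *
go(460,220,100,14)
c=cap('wrist','w3.png')
```

```text
dp [-60.8 -96.4  45.3] roll 0.0007 now [542.4 141.2 145.3] [-179.91   -0.34   14.04] t 7.45
```

View pics/w3.png

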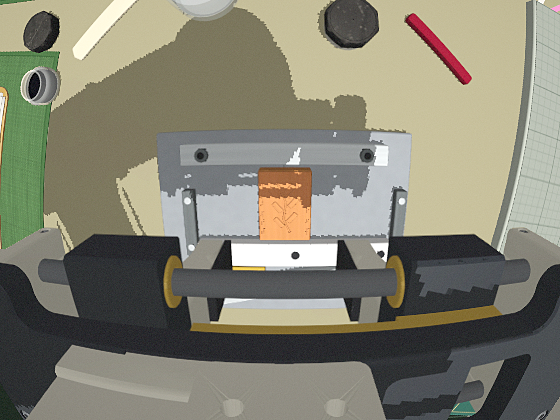

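The wrist view shows the die at about (285,205) flat between bar and rail (rail edge at row 165), and released. Next I go behind the wedge heel with closed jaws.

Run:
```python
from h import *
go(440.4,250.6,100,14)
c=cap('top');im=c['image'];hsv=cv2.cvtColor(im,cv2.COLOR_BGR2HSV)
```

```text
dp [ -71.4 -131.    43.6] roll 0.0003 now [541.4 140.8 143.6] [-179.93   -0.2    14.02] t 7.5
```

send_rows([
  {"dp":[-18,-33,0],"roll":0,"jaw":0},
  {"dp":[-36,-66,0],"roll":0,"jaw":0},
  {"dp":[-54,-99,0],"roll":0,"jaw":0},
  {"dp":[-71.4,-131,20],"roll":0,"jaw":0},
  {"dp":[-71.4,-131,43],"roll":0,"jaw":0},
])

```text
time_s: 8.18
tcp_pos: [0.4383, 0.2515, 0.0979]
eef_rot: [-180.0, -0.0, 14.2]
contact_force: [0.2, -0.7, -0.6]
gripper_width: 0.0017
gripper_force: 0.0
```

```bash
cat >> h.py <<'E'
A=np.radians(14)
def bed(p): 
    d=np.array(p)[:2]-[516.5,135.6];return np.round([d[0]*np.cos(A)+d[1]*np.sin(A),-d[0]*np.sin(A)+d[1]*np.cos(A)],1)
def wedge(f=None):
    c=cap('wrist',f);hsv=cv2.cvtColor(c['image'],cv2.COLOR_BGR2HSV)
    print('bed tcp',bed(np.array(r.get_state()['tcp_pos'])*1000))
    return c,hsv
E
python3 - <<'E'
from h import *
go(440.4,250.6,29,14)
c,h=wedge('w4.png')
E
```

```text
dp [ 1.8  1.3 68.9] roll 0.0029 now [438.3 251.5  97.9] [-179.99   -0.     14.17] t 8.175
bed tcp [-49.2 129.7]
```

View pics/w4.png

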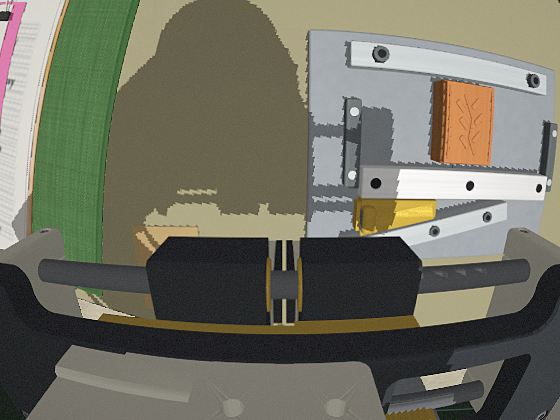

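The wrist view shows the wedge heel at about (356,217) right of the closed fingers; the die is still seated at (462,122). Descending.

send_rows([
  {"dp":[1,0,25],"roll":0.003,"jaw":0},
  {"dp":[2,0,50],"roll":0.003,"jaw":0},
  {"dp":[2,0,64],"roll":0.003,"jaw":0},
  {"dp":[2,0,69],"roll":0.003,"jaw":0},
  {"dp":[2,0,69],"roll":0.003,"jaw":0},
])

```text
time_s: 8.85
tcp_pos: [0.4418, 0.2506, 0.0296]
eef_rot: [180.0, 0.0, 13.8]
contact_force: [-0.5, 0.1, 0.4]
gripper_width: 0.0002
gripper_force: 0.0
```

Run:
```python
from h import *
go(440.4,250.6,29,14)
c,h=wedge()
m=cv2.inRange(h,(18,120,80),(30,255,255));m[:150]=0;m[235:]=0;m[:,:300]=0
k=max(cv2.findContours(m,0,1)[0],key=cv2.contourArea);P=np.array([bed(onz(c,u,v,.025,True)*1000) for u,v in k[:,0]]);print(P.min(0),P.max(0))
```

```text
dp [-1.4 -0.3  0.6] roll -0.0028 now [441.8 250.6  29.6] [1.7999e+02 1.0000e-02 1.3840e+01] t 8.85
bed tcp [-44.4 129.8]
[-29.5  78. ] [-28.3  79.6]
```

send_rows([
  {"dp":[-1,6,0],"roll":-0.003,"jaw":0},
  {"dp":[-1,12,0],"roll":-0.003,"jaw":0},
  {"dp":[-1,18,0],"roll":-0.003,"jaw":0},
  {"dp":[-1,22,0],"roll":-0.003,"jaw":0},
  {"dp":[-1,26,0],"roll":-0.003,"jaw":0},
])

```text
time_s: 9.52
tcp_pos: [0.4471, 0.2249, 0.0295]
eef_rot: [-180.0, -0.0, 14.0]
contact_force: [-0.2, -0.2, -0.6]
gripper_width: 0.0002
gripper_force: 0.0
```

send_rows([
  {"dp":[0.5,3,0],"roll":0,"jaw":0},
  {"dp":[1,6,0],"roll":0,"jaw":0},
  {"dp":[1.5,9,0],"roll":0,"jaw":0},
  {"dp":[2,12,0],"roll":0,"jaw":0},
  {"dp":[2.5,15,0],"roll":0,"jaw":0},
])

```text
time_s: 10.15
tcp_pos: [0.4531, 0.2112, 0.0295]
eef_rot: [-180.0, -0.0, 14.0]
contact_force: [-1.9, 0.9, -1.3]
gripper_width: 0.0006
gripper_force: 0.5
```

Run:
```python
from h import *
c,h=wedge('w5.png')
t=cap('top');a=cv2.resize(t['image'][165:300,200:365],(0,0),fx=3,fy=3,interpolation=cv2.INTER_CUBIC)
b=cv2.resize(c['image'][60:290,300:560],(0,0),fx=1.15,fy=1.15)
H=max(a.shape[0],b.shape[0]);o=np.zeros((H,a.shape[1]+b.shape[1],3),np.uint8);o[:a.shape[0],:a.shape[1]]=a;o[:b.shape[0],a.shape[1]:]=b
cv2.imwrite('pics/m5.png',o);print(o.shape)
```

```text
bed tcp [-43.3  88.4]
(405, 794, 3)
```

View pics/m5.png

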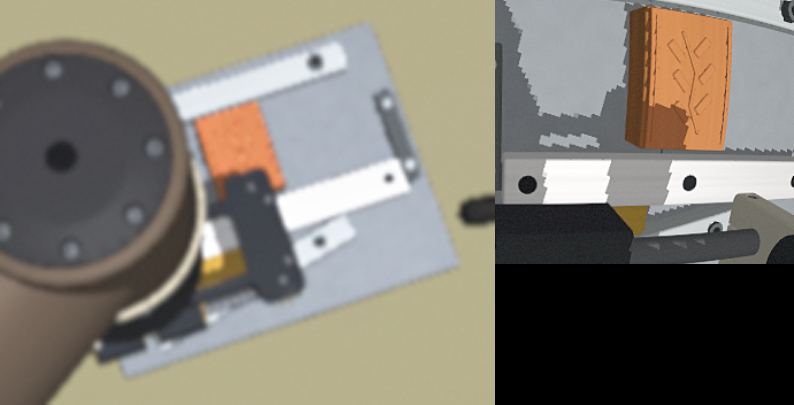

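The picture shows the finger touching the wedge heel from the left (top crop about (225,265)), with the die still between bar and rail. Pushing on.

send_rows([
  {"dp":[0.4,3,0],"roll":0,"jaw":0},
  {"dp":[0.9,6,0],"roll":0,"jaw":0},
  {"dp":[1.4,9,0],"roll":0,"jaw":0},
  {"dp":[2,12,0],"roll":0,"jaw":0},
  {"dp":[2.7,15,0],"roll":0,"jaw":0},
])

```text
time_s: 10.88
tcp_pos: [0.4593, 0.1971, 0.0295]
eef_rot: [180.0, 0.0, 14.0]
contact_force: [-1.7, 1.5, 0.8]
gripper_width: 0.0006
gripper_force: 1.0
```

send_rows([
  {"dp":[0.4,2,0],"roll":0,"jaw":0},
  {"dp":[0.9,4,0],"roll":0,"jaw":0},
  {"dp":[1.3,6,0],"roll":0,"jaw":0},
  {"dp":[1.8,8,0],"roll":0,"jaw":0},
  {"dp":[2.2,10,0],"roll":0,"jaw":0},
])

```text
time_s: 11.5
tcp_pos: [0.4638, 0.188, 0.0294]
eef_rot: [180.0, 0.0, 14.0]
contact_force: [-1.0, 1.8, -0.1]
gripper_width: 0.0004
gripper_force: 1.0
```

Run:
```python
from h import *
s=r.get_state();F=np.array(s['contact_force']);print(bed(np.array(s['tcp_pos'])*1000),F.round(1),F[:2]@[-.242,.970])
c,h=wedge('w6.png');d=cap('side');a=cv2.resize(d['image'][180:320,170:340],(0,0),fx=2.3,fy=2.3,interpolation=cv2.INTER_CUBIC);b=cv2.resize(c['image'][60:290,250:510],(0,0),fx=1.5,fy=1.4)
H=max(a.shape[0],b.shape[0]);o=np.zeros((H,a.shape[1]+b.shape[1],3),np.uint8);o[:a.shape[0],:a.shape[1]]=a;o[:b.shape[0],a.shape[1]:]=b
cv2.imwrite('pics/m6.png',o);print(o.shape)
```

```text
[-38.4  63.6] [-1.   1.8 -0.1] 1.977750359540061
bed tcp [-38.4  63.5]
(322, 781, 3)
```

View pics/m6.png

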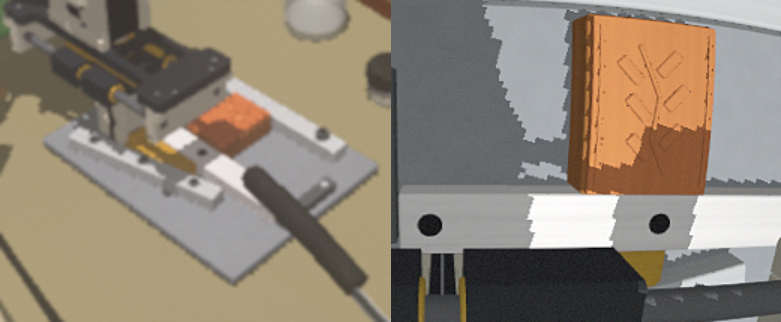

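The side view shows the wedge sliding between bar and ramp; the wrist view shows the bar now at the die's edge (row 190), with a small gap left at the head rail. The push is about 2 N. Continuing in smaller steps.

send_rows([
  {"dp":[0.3,1.5,0],"roll":0,"jaw":0},
  {"dp":[0.6,3,0],"roll":0,"jaw":0},
  {"dp":[1.0,4.5,0],"roll":0,"jaw":0},
  {"dp":[1.3,6,0],"roll":0,"jaw":0},
  {"dp":[1.3,6,0],"roll":0,"jaw":0},
])

```text
time_s: 12.22
tcp_pos: [0.4665, 0.1826, 0.0295]
eef_rot: [180.0, 0.0, 14.0]
contact_force: [-1.6, 0.7, 1.2]
gripper_width: 0.0004
gripper_force: 1.0
```

send_rows([
  {"dp":[0.2,1,0],"roll":0,"jaw":0},
  {"dp":[0.4,2,0],"roll":0,"jaw":0},
  {"dp":[0.7,3,0],"roll":0,"jaw":0},
  {"dp":[0.9,4,0],"roll":0,"jaw":0},
  {"dp":[0.9,4,0],"roll":0,"jaw":0},
])

```text
time_s: 12.85
tcp_pos: [0.4684, 0.1789, 0.0295]
eef_rot: [180.0, 0.0, 14.0]
contact_force: [-2.2, 1.3, 0.9]
gripper_width: 0.0008
gripper_force: 1.1
```

send_rows([
  {"dp":[0.2,1,0],"roll":0,"jaw":0},
  {"dp":[0.4,2,0],"roll":0,"jaw":0},
  {"dp":[0.6,2.8,0],"roll":0,"jaw":0},
  {"dp":[0.6,2.8,0],"roll":0,"jaw":0},
])

```text
time_s: 13.35
tcp_pos: [0.4696, 0.1763, 0.0295]
eef_rot: [180.0, 0.0, 14.0]
contact_force: [-2.1, 1.9, 1.3]
gripper_width: 0.0006
gripper_force: 1.2
```

send_rows([
  {"dp":[0.2,0.8,0],"roll":0,"jaw":0},
  {"dp":[0.4,1.6,0],"roll":0,"jaw":0},
  {"dp":[0.5,2.4,0],"roll":0,"jaw":0},
  {"dp":[0.5,2.4,0],"roll":0,"jaw":0},
])

```text
time_s: 13.85
tcp_pos: [0.4707, 0.1741, 0.0295]
eef_rot: [180.0, -0.0, 14.0]
contact_force: [-2.5, 1.0, 0.4]
gripper_width: 0.0005
gripper_force: 1.3
```

Run:
```python
from h import *
s=r.get_state();F=np.array(s['contact_force']);print(bed(np.array(s['tcp_pos'])*1000),F.round(1),F[:2]@[-.242,.970])
c=cap('wrist');h=cv2.cvtColor(c['image'],cv2.COLOR_BGR2HSV);m=cv2.inRange(h,(3,120,60),(16,255,255))
k=max(cv2.findContours(m,0,1)[0],key=cv2.contourArea);print(cv2.boundingRect(k));u=[p[0] for p in k[:,0]]
P=np.array([bed(onz(c,u,v,.0345,True)*1000) for u,v in k[:,0]]);print(P.min(0),P.max(0),cv2.minAreaRect(P.astype(np.float32)))
```

```text
[-35.1  48.4] [-2.5  1.   0.4] 1.5756812963315663
(339, 69, 100, 132)
[  0.6 -22.8] [58.4 23.3] ((29.5, 0.25), (46.099998474121094, 57.80000305175781), 90.0)
```

send_rows([
  {"dp":[0.1,0.6,0],"roll":0,"jaw":0},
  {"dp":[0.3,1.2,0],"roll":0,"jaw":0},
  {"dp":[0.4,1.8,0],"roll":0,"jaw":0},
  {"dp":[0.4,1.8,0],"roll":0,"jaw":0},
])

```text
time_s: 14.4
tcp_pos: [0.4716, 0.1725, 0.0295]
eef_rot: [180.0, -0.0, 14.0]
contact_force: [-1.7, 1.6, 0.3]
gripper_width: 0.0003
gripper_force: 1.4
```

send_rows([
  {"dp":[0.1,0.6,0],"roll":0,"jaw":0},
  {"dp":[0.3,1.2,0],"roll":0,"jaw":0},
  {"dp":[0.4,1.8,0],"roll":0,"jaw":0},
  {"dp":[0.4,1.8,0],"roll":0,"jaw":0},
])

```text
time_s: 14.9
tcp_pos: [0.4724, 0.1709, 0.0295]
eef_rot: [180.0, -0.0, 14.0]
contact_force: [-2.6, 2.7, 1.4]
gripper_width: 0.0003
gripper_force: 1.4
```

send_rows([
  {"dp":[0.1,0.6,0],"roll":0,"jaw":0},
  {"dp":[0.3,1.2,0],"roll":0,"jaw":0},
  {"dp":[0.3,1.6,0],"roll":0,"jaw":0},
  {"dp":[0.3,1.6,0],"roll":0,"jaw":0},
])

```text
time_s: 15.4
tcp_pos: [0.4731, 0.1694, 0.0295]
eef_rot: [180.0, -0.0, 14.0]
contact_force: [-1.5, 2.1, 0.0]
gripper_width: 0.0006
gripper_force: 1.5
```

send_rows([
  {"dp":[0.1,0.6,0],"roll":0,"jaw":0},
  {"dp":[0.3,1.2,0],"roll":0,"jaw":0},
  {"dp":[0.3,1.6,0],"roll":0,"jaw":0},
  {"dp":[0.3,1.6,0],"roll":0,"jaw":0},
])

```text
time_s: 15.9
tcp_pos: [0.4734, 0.169, 0.0295]
eef_rot: [-179.9, -0.0, 14.0]
contact_force: [-7.6, 10.2, 1.8]
gripper_width: 0.0006
gripper_force: 5.6
```

Jammed: about 12 N. Small increments now.

send_rows([
  {"dp":[0,0.4,0],"roll":0,"jaw":0},
  {"dp":[0,0.4,0],"roll":0,"jaw":0},
  {"dp":[0,0.4,0],"roll":0,"jaw":0},
])

```text
time_s: 16.27
tcp_pos: [0.4734, 0.1689, 0.0295]
eef_rot: [-179.9, -0.0, 14.0]
contact_force: [-9.7, 10.6, 2.1]
gripper_width: 0.0003
gripper_force: 6.6
```

The sideways force (about -7 N in bed x) suggests the finger is rubbing the bar; I'll back off, shift 4 mm away from the bar and push again.

send_rows([
  {"dp":[-0.5,-2,0],"roll":0,"jaw":0},
  {"dp":[-1,-4,0],"roll":0,"jaw":0},
  {"dp":[-4,-4,0],"roll":0,"jaw":0},
  {"dp":[-4,-4,0],"roll":0,"jaw":0},
])

```text
time_s: 16.77
tcp_pos: [0.4687, 0.1701, 0.0294]
eef_rot: [180.0, 0.0, 14.0]
contact_force: [-0.1, -0.3, 0.3]
gripper_width: 0.0006
gripper_force: 0.0
```

send_rows([
  {"dp":[0,1,0],"roll":0,"jaw":0},
  {"dp":[0,2,0],"roll":0,"jaw":0},
  {"dp":[0,2.6,0],"roll":0,"jaw":0},
  {"dp":[0,2.6,0],"roll":0,"jaw":0},
])

```text
time_s: 17.27
tcp_pos: [0.4695, 0.1682, 0.0295]
eef_rot: [-180.0, -0.0, 14.0]
contact_force: [-0.6, 2.9, 0.6]
gripper_width: 0.0004
gripper_force: 1.4
```

send_rows([
  {"dp":[0,0.6,0],"roll":0,"jaw":0},
  {"dp":[0,1,0],"roll":0,"jaw":0},
  {"dp":[0,1,0],"roll":0,"jaw":0},
])

```text
time_s: 17.65
tcp_pos: [0.4697, 0.1681, 0.0295]
eef_rot: [-179.9, -0.0, 14.0]
contact_force: [-5.7, 7.9, 0.5]
gripper_width: 0.0004
gripper_force: 4.5
```

send_rows([
  {"dp":[0,0.4,0],"roll":0,"jaw":0},
  {"dp":[0,0.4,0],"roll":0,"jaw":0},
  {"dp":[0,0.4,0],"roll":0,"jaw":0},
])

```text
time_s: 18.02
tcp_pos: [0.4697, 0.168, 0.0295]
eef_rot: [-179.9, -0.0, 14.0]
contact_force: [-7.8, 9.4, 0.4]
gripper_width: 0.0004
gripper_force: 5.6
```

send_rows([
  {"dp":[-0.6,0.3,0],"roll":0,"jaw":0},
  {"dp":[-1,0.5,0],"roll":0,"jaw":0},
  {"dp":[-1,0.5,0],"roll":0,"jaw":0},
])

```text
time_s: 18.4
tcp_pos: [0.4696, 0.168, 0.0296]
eef_rot: [-179.9, -0.1, 14.0]
contact_force: [-3.7, 12.6, -2.6]
gripper_width: 0.0004
gripper_force: 5.9
```

Run:
```python
from h import *
for i in range(3):
    s=r.get_state();F=np.array(s['contact_force']);print(bed(np.array(s['tcp_pos'])*1000),F.round(1),'push',F[:2]@[-.242,.970],'side',F[:2]@[.970,.242]);cap('top')
```

```text
[-37.6  42.7] [-3.7 12.6 -2.6] push 13.14028442934583 side -0.5661188816815834
[-37.7  42.7] [-4.2 11.8 -2.7] push 12.437045808829575 side -1.199863591992555
[-37.6  42.7] [-4.2 11.3 -1.8] push 11.978648493810955 side -1.3758126585213022
```

send_rows([
  {"dp":[-0.1,0.4,0],"roll":0,"jaw":0},
  {"dp":[-0.2,0.8,0],"roll":0,"jaw":0},
  {"dp":[-0.2,0.8,0],"roll":0,"jaw":0},
])

```text
time_s: 18.92
tcp_pos: [0.4697, 0.1678, 0.0296]
eef_rot: [-179.8, -0.2, 14.0]
contact_force: [-6.8, 16.2, -3.2]
gripper_width: 0.0006
gripper_force: 8.0
```

send_rows([
  {"dp":[-0.2,0.4,0],"roll":0,"jaw":0},
  {"dp":[-0.2,0.4,0],"roll":0,"jaw":0},
  {"dp":[-0.2,0.4,0],"roll":0,"jaw":0},
])

```text
time_s: 19.3
tcp_pos: [0.4697, 0.1677, 0.0297]
eef_rot: [-179.8, -0.2, 14.0]
contact_force: [-6.8, 15.9, -3.3]
gripper_width: 0.0007
gripper_force: 8.9
```

send_rows([
  {"dp":[-0.1,0.3,0],"roll":0,"jaw":0},
  {"dp":[-0.1,0.3,0],"roll":0,"jaw":0},
])

```text
time_s: 19.55
tcp_pos: [0.4698, 0.1677, 0.0297]
eef_rot: [-179.8, -0.2, 14.0]
contact_force: [-7.0, 18.1, -3.4]
gripper_width: 0.0003
gripper_force: 9.6
```

Run:
```python
from h import *
for i in range(3):
    s=r.get_state();F=np.array(s['contact_force']);print(F.round(1),'push',F[:2]@[-.242,.970],'side',F[:2]@[.970,.242]);cap('top')
```

```text
[-7.  18.1 -3.4] push 19.23920293080902 side -2.3954535256039464
[-7.6 18.2 -3.1] push 19.47756059498829 side -2.945369004478877
[-7.6 16.8 -2.5] push 18.110310201334045 side -3.34408770684854
```

Good: about 18–19 N. Backing off along +y, then lifting.

send_rows([
  {"dp":[0,-1.5,0],"roll":0,"jaw":0},
  {"dp":[0,-3.5,0],"roll":0,"jaw":0},
  {"dp":[-0.5,-8,0],"roll":0,"jaw":0},
  {"dp":[-1.5,-14,0],"roll":0,"jaw":0},
  {"dp":[-1.5,-14,0],"roll":0,"jaw":0},
])

```text
time_s: 20.32
tcp_pos: [0.4639, 0.1778, 0.0295]
eef_rot: [-180.0, -0.0, 14.0]
contact_force: [1.3, 1.9, 0.1]
gripper_width: 0.0005
gripper_force: 0.7
```

send_rows([
  {"dp":[0,0,-20],"roll":0,"jaw":0},
  {"dp":[0,0,-60],"roll":0,"jaw":0},
  {"dp":[0,-40,-110],"roll":0,"jaw":0},
  {"dp":[0,-90,-120],"roll":0,"jaw":0},
  {"dp":[0,-140,-120],"roll":0,"jaw":0},
])

```text
time_s: 20.95
tcp_pos: [0.4298, 0.3148, 0.1511]
eef_rot: [-179.9, -0.1, 14.0]
contact_force: [0.3, 0.1, -0.2]
gripper_width: 0.0004
gripper_force: 0.0
```

send_rows([
  {"dp":[-20,-60,0],"roll":0,"jaw":0},
  {"dp":[-20,-100,0],"roll":0,"jaw":0},
  {"dp":[-20,-100,0],"roll":0,"jaw":0},
])

```text
time_s: 21.32
tcp_pos: [0.3853, 0.4075, 0.1489]
eef_rot: [180.0, 0.0, 14.2]
contact_force: [-0.4, -0.9, -0.7]
gripper_width: 0.0005
gripper_force: 0.0
```

Run:
```python
from h import *
c=cap('top');im=c['image'];cv2.imwrite('pics/f.png',cv2.resize(im[165:300,150:365],None,fx=3.7,fy=3.7,interpolation=cv2.INTER_CUBIC))
h=cv2.cvtColor(im,cv2.COLOR_BGR2HSV);m=cv2.inRange(h,(3,120,90),(16,255,255));m[:,:210]=0;m[:170]=0;m[290:]=0;m[:,350:]=0
k=max(cv2.findContours(m,0,1)[0],key=cv2.contourArea);P=np.array([bed(onz(c,u,v,.0345)*1000) for u,v in k[:,0]]);print(cv2.minAreaRect(P.astype(np.float32)),r.get_state()['time_s'])
```

```text
((28.800275802612305, -0.2604789733886719), (41.57725143432617, 55.11687088012695), 89.81810760498047) 21.375
```

View pics/f.png

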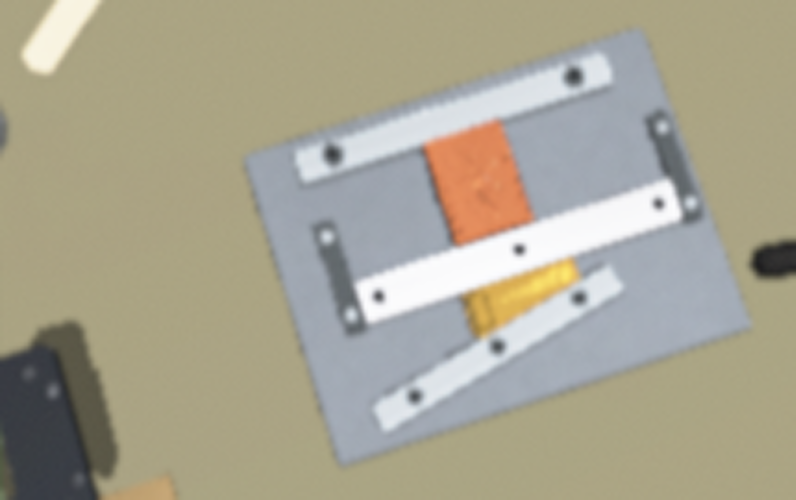

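The final picture shows the die held square between bar and head rail, with the wedge deep in the channel. I'll verify the jam by comparing the heel position with where the push ended.

Run:
```python
from h import *
c=cap('top')
for n,u,v,z in [('heelA',464,296,.025),('heelB',479,338,.025),('thinA',572,258,.025),('thinB',580,278,.025),('bar',519,249,.026)]:
    print(n,bed(onz(c,150+(u+.5)/3.7-.5,165+(v+.5)/3.7-.5,z)*1000))
go(469.7-3*.2419,167.7+11*.970,100,14)
go(469.7-3*.2419,167.7+11*.970,29.5,14)
```

```text
heelA [-25.   24.9]
heelB [-48.6  24.5]
thinA [-24.  -35.4]
thinB [-35.5 -35.9]
bar [-10.7 -10.4]
dp [ 25.6 240.1  48.8] roll 0.001 now [385.9 405.1 148.8] [1.7993e+02 8.0000e-02 1.4050e+01] t 21.425
dp [ 25.6 240.1 119.3] roll 0.001 now [385.9 405.1 148.8] [1.7993e+02 8.0000e-02 1.4050e+01] t 21.425
```

```bash
python3 -c "
from plant import r
print(r.close_job())"
```

```text
the job is handed in; nothing more can be done
None
```

I set the die copper up on the bed within about 2 mm of the scribed line, jammed it against the head rail with a thumb push on the wedge of about 18–19 N, withdrew the arm and handed the job in; I did not re-test the lock after letting go, and the hand-in returned no verdict.

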